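# Draw the rolling pin out from under the chopping board

### The arm

A 6-joint arm with a two-finger parallel gripper is mounted at the origin on the work surface. World frame = base frame: x ahead of the robot, y to its left, z up, the work surface at z = 0. Lengths are in mm, angles in degrees, forces in N, time in s.
With the tool pointing down it reaches from about 150 to 775 mm from the base axis. Payload 6.1 kg.
Tool frame: the origin (TCP) lies at the very end of the fingers, on their centre line; the grasp point (between the pads) lies robot.grasp_offset behind it (robot.grasp_offset is the distance from the TCP to the grasp point, in mm); z points along the fingers, y is the line along which they close (so a half turn about z gives the same grasp; the last joint's range is limited). The gripper opens to 85 mm and grips with 20 to 120 N. Pads are 22 mm wide; open, the fingers measure 114 mm over their backs; the gripper's body (76 mm by 85 mm) begins 54 mm behind the grasp point. The pads swing forward as they close: fully open they stand 13 mm farther back than shut.
Start: joints at [-77.006, 7.208, -2.269, 80.523, 0, 90], TCP at [118.046, -511.54, 231.295] pointing down, gripper open.
Joint ranges: [-155.77, 155.77], [-54.66, 111.73], [-72.52, 77.12], [-102.08, 115.82], [-83.92, 84.16], [-180, 180]. Speed limits (degrees/s): [136.94, 136.94, 172.46, 180, 180, 180].

### API

Orientations are given as a 3x3 rotation matrix whose columns are the frame's x, y, z axes.
In Python, from rig import robot gives the robot as it stands. The module is installed in compiled form; this text tells all that it offers.
- The arm moves only by the tool send_rows, never from a script. Its arguments are lists of equal length, an entry for each row: "travel": the shift along the tool's x, y, z normalised to -1 to 1, where 1 is 0.12 m, a list of three; "turn": the turn about the tool's z normalised to -1 to 1, where 1 is 90 degrees; "hand": the closure in counts, from 0 (fully open) to 255 (shut). A call has 1 to 8 rows; each row is the pose to reach, as a shift and turn from the pose commanded when the call began, along the tool's axes at that moment; what a row does not reach only later rows make up. A row lasts 1/12 s, in which the tool goes at most 41.7 mm and 7.16 degrees, less where a joint would pass 70% of its speed; a pose out of reach is approached as far as the arm can. A call with a number of a shift or a turn outside -1 to 1 is refused whole. A call with a gripper value outside its range is refused whole. The fingers move at their own pace and stop on an object; "squeeze" is the grip in N (left out, the last holds). Time passes only in rows, so rows that repeat a pose let the fingers close. It gives the time, the measured TCP pose, the force, the opening and the grip force at its end, in the units of the state.
- robot.sense(): the state, without advancing time (a new reading comes with each control period).
- robot.camera(name): name is "scene" or "top" or "wrist"; returns the picture (420x560x3 uint8, red, green, blue); there is no depth.
- robot.get_calibration(name): a dict with "fx", "fy", "cx", "cy" (pixels), "distortion" ([k1, k2, p1, p2, k3] as OpenCV has them; the pictures are not rectified), "xyz" and "attitude" of the camera in the world; the wrist camera has in their place "tool_from_camera" (4x4, takes a point from camera to tool coordinates, whose origin is the TCP and whose axes are the flange's). Camera axes: x right, y up, looking along -z (the intrinsics and any distortion apply to the point x, -y, -z); pixel columns grow to the right and rows downward; lengths in mm; the calibration is good to about 2 mm. A picture is of the moment at which its call begins: read the wrist's pose just before it. get_calibration takes no time and is no camera call.
- robot.sign_off(): hands the job in; it is judged then, once.
The state is a dict: "clock": time; "q": joint angles; "qvel": joint speeds; "tau": joint torques, N m; "tool_pos": TCP position; "ee_rot": TCP orientation; "ft_force": force on the tool from outside, world axes, zero at the start; "torque": the same for the moment, N m; "width": finger opening in mm; "finger_force": force on a finger pad.
Only numpy, scipy, OpenCV 4.12 (cv2) and the standard library are available. Lean on these libraries where they do the work, as an engineer would, in place of code of your own. Each camera call takes 0.05 s, during which the arm holds its last target. There are 200 camera calls.

### The job

A hollow porcelain rolling pin lies in the steel basin with one end under the chopping board that bridges the basin, and it is longer than the gap left open. Grip it lightly, tilt it so that its free end rises over the basin's far rim, draw it out through the gap without knocking it or the gripper hard against basin or board, and finish holding it level in the gripper, well clear above everything, at least 12 cm above the board. Do not put it down or let go at the end, and leave the cups and the other kitchen things where they stand.

Things in the scene. Friction and masses are not known exactly. Their poses are not given: they have to be found in the camera images.
- pin: Loose rolling pin, 300 mm long, same at both ends: thin white porcelain barrel 200 by 40 mm diameter with a 14 mm wide flat foot underneath; pale wooden handles 50 mm long, 18 to 24 mm diameter. About 0.35 kg, evenly spread. Origin mid-length on its axis; x along it, towards the free end. Starts on the basin's floor, lengthwise. Bears 50 N of grip on each side (20 to 40 N holds it) and 20 N against basin or board.
- pin_far (a point): Centre of the end face of the rolling pin's free handle, the one in the open gap, 150 mm from the pin's middle.
- pin_near (a point): Centre of the end face of the pin's other handle, the one under the board, 150 mm from the pin's middle.
- basin: Fixed open steel basin, outside 350 mm (x) by 190 mm (y) by 95 mm high, walls and floor 5 mm thick; a lip 12 mm wide outside both short rims. Origin under its centre on the counter, z up, x lengthwise, away from the robot. Rim 95 mm, inner floor 5 mm above the counter.
- board: Fixed wooden chopping board across the basin's rims on the robot's side, parallel to it: 180 mm (x) by 320 mm (y) by 14 mm. Origin at the centre of its underside, axes as the basin's; its edge at the gap is 90 mm along +x. Underside 95 mm, top 109 mm above the counter. The open gap, from this edge to the basin's far wall, is 180 to 200 mm long, 180 mm wide.
- cup_a: White espresso cup, 60 mm across and 55 mm high, standing on the board near its +y end. Origin under its centre. Leave it.
- cup_b: Another such cup, standing on the board near its -y end. Origin under its centre. Leave it.
- mug: White mug, 80 mm across and 90 mm high, on the counter to the robot's left. Origin under its centre. Leave it.
- jar: Amber glass jar with steel cap, 72 mm across and 100 mm high, on the counter to the robot's right. Origin under its centre. Leave it.
- spoon: Wooden spoon, 250 mm long, lying on the counter to the left of the basin, pointing away from the robot. Leave it.
- bowl: White bowl, 130 mm across and 50 mm high, on the counter to the right of the basin. Origin under its centre. Leave it.

How it is judged:
By the outcome, as a careful person would: the job done as asked, in the order asked, and still so for the second after the job is handed in, while the arm keeps its last pose, push and grip.
It also fails if it takes over 40 s, if anything falls off the work surface, if the arm or the gripper's body presses on something with over 40 N, if the wrist force passes 120 N, or if a joint passes its speed limit or range.

## Working session

There is one attempt and no reset: what is moved stays moved. The work goes in short steps, Python scripts to look and compute and a tool call to move; the robot and the scene stay as the last step left them, time stands still between calls to the robot, and variables do not carry over. Pictures are saved under pics/ and viewed, at most 10 in all, crops included, and the job is handed in when it is done.

Besides the shell and the picture viewer there is one more tool, called after "Emit:" as name(argument=value, ...) on one line, values as JSON. send_rows: Moves the arm, as the interface text tells. Scaled input: -1 to 1 covers 0.12 m each way for a shift and 90 degrees each way for a turn. Its arguments: {"type":"object","properties":{"travel":{"type":"array"},"turn":{"type":"array"},"hand":{"type":"array"},"squeeze":{"type":"number"}},"required":["travel","turn","hand"]}

```bash
mkdir -p pics; python3 - <<'E'
from rig import robot
import cv2
print(robot.sense(), robot.grasp_offset)
for n in ["scene","top","wrist"]:
    print(n, robot.get_calibration(n))
a=[robot.camera(n) for n in ["scene","top"]]
for n,i in zip(["scene","top"],a): cv2.imwrite(f"pics/{n}0.png",i[:,:,::-1])
E
```

```text
{'clock': 0.0, 'q': array([-7.70062931e+01,  7.24243839e+00, -2.32588299e+00,  8.05237939e+01,
       -2.10035706e-04,  9.00018978e+01]), 'qvel': array([-0.04495655,  0.01486146,  0.04654311,  0.09877674, -0.01382389,
       -0.02488084]), 'tau': array([ 8.41125402e-04, -4.35912967e+01,  3.52923775e+01,  1.75376498e-02,
       -7.58622741e-05,  1.87035475e-06]), 'tool_pos': array([ 117.95158834, -511.16541579,  230.521943  ]), 'ee_rot': array([[ 9.74402212e-01,  2.24811467e-01, -3.65057027e-04],
       [ 2.24811763e-01, -9.74400954e-01,  1.56572464e-03],
       [-3.71906295e-06, -1.60771466e-03, -9.99998708e-01]]), 'ft_force': array([ 0.21335242, -0.12996906,  0.12588506]), 'torque': array([ 0.0246403 ,  0.02234549, -0.01228556]), 'finger_force': 0.0, 'width': 85.35505835999002} 18.700000000000003
scene {'fx': 529.9806339790309, 'fy': 529.9806339790309, 'cx': 274.2584232639409, 'cy': 210.8488028316707, 'distortion': array([-0.20546763,  0.        ,  0.        ,  0.        ,  0.        ]), 'xyz': array([1225.1358111 , -446.82424422, 1097.90531569]), 'attitude': array([[ 0.554005  , -0
[... 388 characters left out ...]
de': array([[-0.02192812,  0.99834916, -0.05308581],
       [-0.99964222, -0.02270809, -0.01413442],
       [-0.01531656,  0.05275687,  0.99848992]])}
wrist {'fx': 368.47061837680866, 'fy': 368.47061837680866, 'cx': 279.5246406330895, 'cy': 208.38466302089753, 'distortion': array([0.0158206, 0.       , 0.       , 0.       , 0.       ]), 'tool_from_camera': array([[-8.53941517e-04,  9.51006050e-01,  3.09171091e-01,
         7.99283025e+01],
       [ 9.99999554e-01,  6.87635954e-04,  6.46875434e-04,
         1.42436516e+00],
       [ 4.02585293e-04,  3.09171506e-01, -9.51006213e-01,
        -1.43327127e+02],
       [ 0.00000000e+00,  0.00000000e+00,  0.00000000e+00,
         1.00000000e+00]])}
```

View pics/scene0.png

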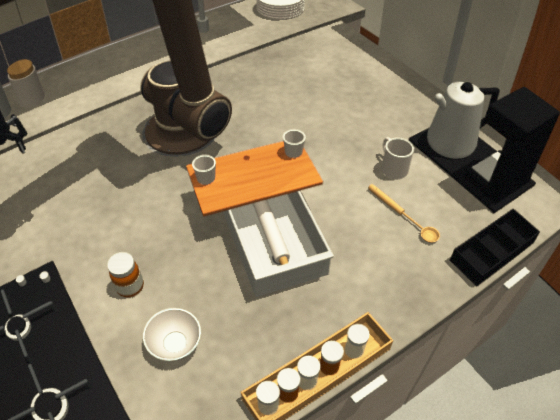

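View pics/top0.png

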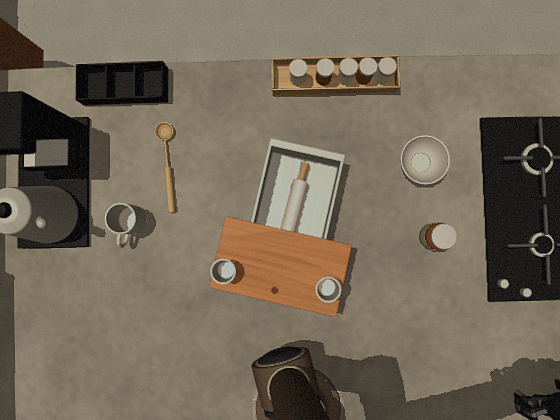

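The pictures show the free end of the pin at about (304,162) in the top view. The board edge at the gap runs from (228,217) to (352,243), with a cup at each board end.

```bash
cat > h.py <<'E'
import numpy as np, cv2
from rig import robot
def ray(name,px,sense=None):
    c=robot.get_calibration(name)
    K=np.array([[c['fx'],0,c['cx']],[0,c['fy'],c['cy']],[0,0,1.]])
    u=cv2.undistortPoints(np.array(px,float).reshape(-1,1,2),K,np.array(c['distortion']))[:,0]
    d=np.c_[u[:,0],-u[:,1],-np.ones(len(u))]
    if name=='wrist':
        T=c['tool_from_camera'];R=sense['ee_rot'];M=R@T[:3,:3];o=sense['tool_pos']+R@T[:3,3]
    else: M=c['attitude'];o=c['xyz']
    return o,d@M.T
def plane(name,px,z,sense=None):
    o,d=ray(name,px,sense); return o+d*((z-o[2])/d[:,2])[:,None]
def boardrect(img,name,z=109,sense=None):
    h=cv2.cvtColor(img,cv2.COLOR_RGB2HSV)
    m=cv2.inRange(h,(5,130,90),(18,255,255)); m=cv2.morphologyEx(m,cv2.MORPH_OPEN,np.ones((5,5)))
    c=max(cv2.findContours(m,0,1)[0],key=cv2.contourArea)
    P=plane(name,c[:,0].astype(float),z,sense)[:,:2].astype(np.float32)
    return cv2.minAreaRect(P),cv2.boxPoints(cv2.minAreaRect(P))
E
python3 - <<'E'
from h import *
i=cv2.imread('pics/top0.png')[:,:,::-1].copy()
r,b=boardrect(i,'top');print(r,b)
print(plane('top',[(270,142),(343,155),(304,162)],95))
print(plane('top',[(304,162),(288,230)],25))
cv2.imwrite('pics/crop1.png',cv2.resize(i[130:250,220:360,::-1],None,fx=5,fy=5,interpolation=cv2.INTER_CUBIC))
E
```

```text
((384.57135009765625, 34.9061279296875), (319.14764404296875, 179.59547424316406), 75.77181243896484) [[ 258.30746  -97.70181]
 [ 432.39377 -141.84357]
 [ 510.83524  167.51407]
 [ 336.74893  211.65582]]
[[ 694.12085817   54.05987815   95.        ]
 [ 656.62658308 -128.45066226   95.        ]
 [ 641.21852108  -30.22383391   95.        ]]
[[653.11281375 -32.41145352  25.        ]
 [472.94971291  14.27275793  25.        ]]
```

View pics/crop1.png

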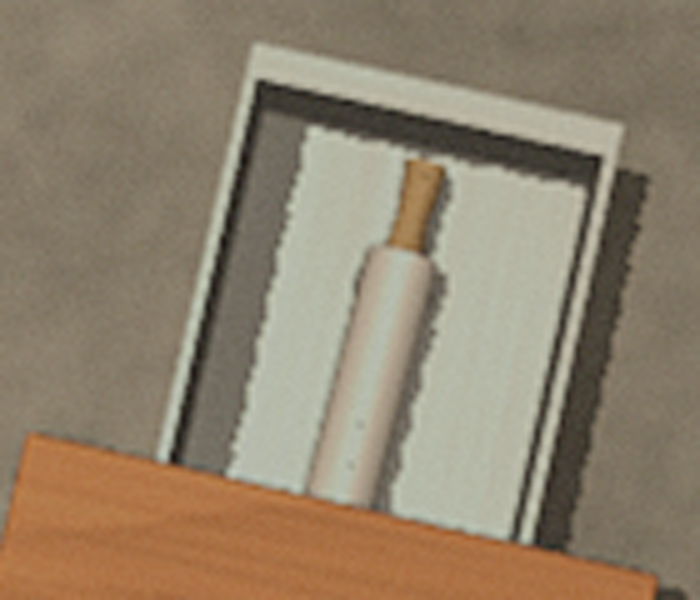

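The crop shows the pin nearly parallel to the basin: its free end is at (305,162), and the barrel goes under the board at (289,230). The pin's middle is about 37 mm beyond the board edge. I'll move above the gap next.

Emit:
send_rows(travel=[[0.3, -0.24, 0], [0.6, -0.48, 0], [0.85, -0.68, 0], [0.85, -0.68, 0]], turn=[0, 0, 0, 0], hand=[0, 0, 0, 0])

```text
clock: 0.43
tool_pos: [201.2, -404.9, 231.3]
ee_rot: [[0.974, 0.228, 0.001], [0.228, -0.974, 0.002], [0.001, -0.002, -1.0]]
ft_force: [0.3, -0.9, 0.7]
width: 85.3
finger_force: 0.0
```

Emit:
send_rows(travel=[[0.3, -0.24, 0], [0.6, -0.48, 0], [0.85, -0.68, 0], [0.85, -0.68, 0]], turn=[0, 0, 0, 0], hand=[0, 0, 0, 0])

```text
clock: 0.77
tool_pos: [282.4, -302.6, 231.2]
ee_rot: [[0.973, 0.23, 0.001], [0.23, -0.973, 0.002], [0.001, -0.002, -1.0]]
ft_force: [0.8, -1.0, 0.6]
width: 85.7
finger_force: 0.0
```

Emit:
send_rows(travel=[[0.3, -0.24, 0], [0.6, -0.48, 0], [0.85, -0.68, 0], [0.85, -0.68, 0]], turn=[0, 0, 0, 0], hand=[0, 0, 0, 0])

```text
clock: 1.1
tool_pos: [363.8, -200.4, 231.0]
ee_rot: [[0.973, 0.231, 0.001], [0.231, -0.973, 0.002], [0.001, -0.001, -1.0]]
ft_force: [0.3, -0.7, -0.6]
width: 85.5
finger_force: 0.0
```

Emit:
send_rows(travel=[[0.3, -0.24, 0], [0.6, -0.48, 0], [0.85, -0.68, 0], [0.85, -0.68, 0]], turn=[0, 0, 0, 0], hand=[0, 0, 0, 0])

```text
clock: 1.43
tool_pos: [445.0, -98.2, 230.6]
ee_rot: [[0.973, 0.23, 0.0], [0.23, -0.973, 0.002], [0.001, -0.001, -1.0]]
ft_force: [-0.4, 0.1, 1.0]
width: 85.3
finger_force: 0.0
```

Emit:
send_rows(travel=[[0.3, -0.24, 0], [0.6, -0.48, 0], [0.85, -0.68, 0], [0.85, -0.68, 0], [0.85, -0.68, 0], [0.85, -0.68, 0]], turn=[0.06, 0.13, 0.2, 0.27, 0.303, 0.303], hand=[0, 0, 0, 0, 0, 0])

```text
clock: 1.93
tool_pos: [510.8, -76.3, 230.4]
ee_rot: [[0.985, -0.17, 0.004], [-0.17, -0.985, 0.042], [-0.003, -0.042, -0.999]]
ft_force: [-0.5, -0.3, -0.0]
width: 85.2
finger_force: 0.0
```

Emit:
send_rows(travel=[[0, 0, 0], [0, 0, 0], [0, 0, 0]], turn=[0, 0, 0], hand=[0, 0, 0])

```text
clock: 2.18
tool_pos: [510.5, -75.1, 231.4]
ee_rot: [[0.986, -0.169, 0.006], [-0.169, -0.985, 0.043], [-0.002, -0.043, -0.999]]
ft_force: [0.5, 0.3, 0.7]
width: 85.2
finger_force: 0.0
```

```bash
python3 - <<'E'
from h import *
s=robot.sense(); print(s['q'],s['qvel'],s['tool_pos'],s['ee_rot'])
E
```

```text
[ -9.78190608   6.29184831  -3.32938263  80.47034779   2.46383037
 179.93002986] [0.81823709 0.0332023  0.06508601 0.00324016 0.00634879 0.04929635] [510.51549968 -75.12474833 231.40991324] [[ 0.98566698 -0.16860537  0.00573005]
 [-0.16869563 -0.98474567  0.04263502]
 [-0.00154585 -0.04299057 -0.99907428]]
```

Joint 6 is at its limit, so I'll use the equivalent half-turned grasp.

Emit:
send_rows(travel=[[0, 0, 0], [0, 0, 0], [0, 0, 0], [0, 0, 0], [0, 0, 0], [0, 0, 0], [0, 0, 0], [0, 0, 0]], turn=[-0.07, -0.15, -0.22, -0.3, -0.38, -0.46, -0.54, -0.6], hand=[0, 0, 0, 0, 0, 0, 0, 0])

```text
clock: 2.85
tool_pos: [510.7, -74.4, 231.5]
ee_rot: [[0.71, 0.704, 0.006], [0.703, -0.71, 0.043], [0.034, -0.026, -0.999]]
ft_force: [0.7, 0.0, -0.3]
width: 85.2
finger_force: 0.0
```

Emit:
send_rows(travel=[[0, 0, 0], [0, 0, 0], [0, 0, 0], [0, 0, 0], [0, 0, 0], [0, 0, 0], [0, 0, 0], [0, 0, 0]], turn=[-0.07, -0.15, -0.22, -0.3, -0.38, -0.46, -0.54, -0.6], hand=[0, 0, 0, 0, 0, 0, 0, 0])

```text
clock: 3.52
tool_pos: [510.7, -74.3, 231.5]
ee_rot: [[-0.152, 0.988, 0.006], [0.988, 0.151, 0.043], [0.041, 0.012, -0.999]]
ft_force: [-0.4, -0.1, -1.1]
width: 85.3
finger_force: 0.0
```

Emit:
send_rows(travel=[[0, 0, 0], [0, 0, 0], [0, 0, 0], [0, 0, 0], [0, 0, 0], [0, 0, 0], [0, 0, 0], [0, 0, 0]], turn=[-0.07, -0.15, -0.22, -0.3, -0.38, -0.46, -0.54, -0.6], hand=[0, 0, 0, 0, 0, 0, 0, 0])

```text
clock: 4.18
tool_pos: [510.7, -74.4, 231.5]
ee_rot: [[-0.889, 0.458, 0.006], [0.458, 0.888, 0.043], [0.014, 0.041, -0.999]]
ft_force: [0.5, -0.1, 0.3]
width: 85.5
finger_force: 0.0
```

```bash
python3 - <<'E'
from h import *
s=robot.sense(); print(s['q'],s['qvel'],s['tool_pos'],s['ee_rot'])
E
```

```text
[-9.69385592  6.28689542 -3.32003457 80.46662608  2.46494615 17.588308  ] [-3.43181281e-02 -6.60704554e-02  3.77482062e-02  5.81626511e-02
 -3.75001070e-02 -6.41834178e+01] [510.72292114 -74.35009884 231.52939714] [[-0.88878983  0.45827602  0.00597758]
 [ 0.45809436  0.88788172  0.04261004]
 [ 0.01421978  0.04060966 -0.9990739 ]]
```

Emit:
send_rows(travel=[[0.1, 0.3, 0.01], [0.2, 0.605, 0.027], [0.2, 0.605, 0.027], [0.2, 0.605, 0.027], [0.2, 0.605, 0.027]], turn=[-0.07, -0.148, -0.148, -0.148, -0.148], hand=[0, 0, 0, 0, 0])

```text
clock: 4.6
tool_pos: [523.1, 1.1, 231.5]
ee_rot: [[-0.969, 0.247, 0.006], [0.247, 0.968, 0.042], [0.005, 0.042, -0.999]]
ft_force: [-0.9, -0.5, 0.2]
width: 85.2
finger_force: 0.0
```

```bash
python3 - <<'E'
from h import *
s=robot.sense(); print(s['q'],s['tool_pos'],s['ee_rot'])
i=robot.camera('wrist')
np.save('w1.npy',i); np.save('w1s.npy',s,allow_pickle=True)
cv2.imwrite('pics/w1.png',i[:,:,::-1])
E
```

```text
[-1.25446251  6.75911931 -2.79096533 80.18108765  2.4281708  13.07684717] [523.09074179   1.06777628 231.48340705] [[-0.96891931  0.24731328  0.0056141 ]
 [ 0.24732615  0.96801052  0.04225411]
 [ 0.00501549  0.04232934 -0.99909112]]
```

View pics/w1.png

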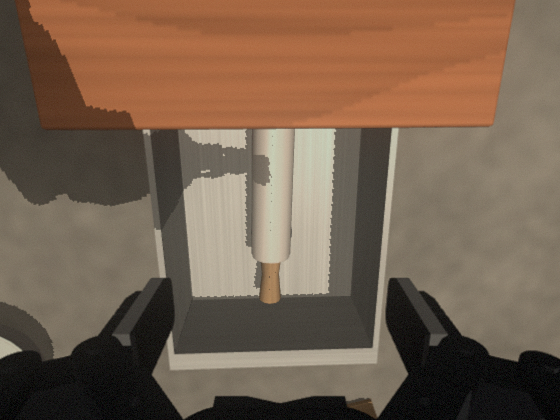

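The wrist view shows the board edge at row 127, the barrel shoulder at (271,261), the free end at (270,302) and the far rim's inner edge at row 350.

```bash
python3 - <<'E'
from h import *
s=np.load('w1s.npy',allow_pickle=True).item()
u=np.array([.9693,-.246]);v=np.array([.246,.9693])
def p(n,px,z):
    P=plane('wrist',px,z,s)[:,:2]; print(n,P.round(1).tolist(),'u',(P@u).round(1),'v',(P@v).round(1))
p('edge109',[(60,125),(270,125),(480,123)],109)
p('edge95',[(60,129),(270,129),(480,127)],95)
p('axis',[(273,140),(271,200),(271,255)],24)
p('barrel sides',[(252,140),(294,140)],24)
p('shoulder top',[(271,264)],40); p('shoulder side',[(271,255)],24)
p('end top',[(270,301)],32); p('end',[(270,303)],24)
p('rim in',[(173,352),(275,350),(377,348)],95); p('rim side',[(155,200),(388,200)],95)
p('tcp',[(0,0)],0);print(s['tool_pos'][:2]@u,s['tool_pos'][:2]@v)
E
```

```text
edge109 [[433.9, -127.3], [470.0, 12.1], [507.0, 158.7]] u [451.9 452.5 452.4] v [-16.7 127.4 278.6]
edge95 [[435.9, -136.0], [474.1, 11.3], [513.2, 166.1]] u [456.  456.7 456.6] v [-24.5 127.6 287.3]
axis [[491.9, 10.9], [548.6, -6.0], [606.5, -21.3]] u [474.1 533.2 593.1] v [131.6 129.2 128.6]
barrel sides [[486.9, -8.2], [497.0, 30.2]] u [474.  474.3] v [111.8 151.5]
shoulder top [[608.7, -22.2]] u [595.5] v [128.2]
shoulder side [[606.5, -21.3]] u [593.1] v [128.6]
end top [[654.4, -35.2]] u [642.9] v [126.9]
end [[661.6, -36.9]] u [650.4] v [127.]
rim in [[642.4, -123.3], [666.4, -34.9], [690.7, 55.9]] u [653.  654.5 655.7] v [ 38.5 130.1 224.1]
rim side [[504.1, -89.4], [552.2, 88.7]] u [510.6 513.5] v [ 37.3 221.8]
tcp [[318.9, -188.4]] u [355.4] v [-104.2]
506.7691830473516 129.71531802993357
```

Emit:
send_rows(travel=[[0, -0.01, 0.25], [0, -0.02, 0.5], [0, -0.03, 0.75], [-0.005, -0.037, 0.96], [-0.005, -0.037, 0.96]], turn=[0.015, 0.015, 0.015, 0.015, 0.015], hand=[0, 0, 0, 0, 0])

```text
clock: 5.07
tool_pos: [520.1, 0.1, 111.1]
ee_rot: [[-0.962, 0.273, -0.002], [0.273, 0.961, 0.043], [0.014, 0.04, -0.999]]
ft_force: [-1.8, -0.4, 0.1]
width: 85.1
finger_force: 0.0
```

Emit:
send_rows(travel=[[0, -0.006, 0.15], [0, -0.012, 0.3], [0, -0.018, 0.45], [-0.002, -0.024, 0.6], [-0.004, -0.03, 0.75], [-0.004, -0.035, 0.8], [-0.004, -0.035, 0.8]], turn=[0, 0, 0, 0, 0, 0, 0], hand=[0, 0, 0, 0, 0, 0, 0])

```text
clock: 5.65
tool_pos: [522.7, 0.3, 19.7]
ee_rot: [[-0.962, 0.272, 0.004], [0.272, 0.961, 0.043], [0.008, 0.042, -0.999]]
ft_force: [-0.0, 0.3, 0.6]
width: 85.4
finger_force: 0.0
```

Emit:
send_rows(travel=[[0, 0.005, 0.05], [0, 0.006, 0.096], [0, 0.006, 0.096]], turn=[0, 0, 0], hand=[0, 0, 0])

```text
clock: 5.9
tool_pos: [523.7, 2.1, 8.5]
ee_rot: [[-0.963, 0.271, 0.006], [0.271, 0.962, 0.043], [0.006, 0.043, -0.999]]
ft_force: [-0.7, -0.5, 0.5]
width: 85.5
finger_force: 0.0
```

Emit:
send_rows(travel=[[0, 0, 0], [0, 0, 0], [0, 0, 0], [0, 0, 0], [0, 0, 0], [0, 0, 0], [0, 0, 0], [0, 0, 0]], turn=[0, 0, 0, 0, 0, 0, 0, 0], hand=[30, 60, 80, 100, 110, 120, 130, 140], squeeze=22)

```text
clock: 6.57
tool_pos: [523.7, 2.5, 8.8]
ee_rot: [[-0.963, 0.271, 0.006], [0.271, 0.962, 0.043], [0.006, 0.043, -0.999]]
ft_force: [-0.6, 2.2, 1.9]
width: 39.4
finger_force: 22.0
```

Emit:
send_rows(travel=[[0, 0.003, -0.06], [0, 0.005, -0.12], [0, 0.008, -0.18], [0, 0.01, -0.24], [0, 0.013, -0.3], [0, 0.015, -0.35], [0, 0.015, -0.35]], turn=[0, 0, 0, 0, 0, 0, 0], hand=[160, 160, 160, 160, 160, 160, 160])

```text
clock: 7.15
tool_pos: [524.7, 2.1, 52.3]
ee_rot: [[-0.963, 0.271, 0.008], [0.271, 0.962, 0.043], [0.004, 0.043, -0.999]]
ft_force: [0.3, -0.6, -3.8]
width: 38.8
finger_force: 23.0
```

```bash
python3 - <<'E'
from h import *
s=robot.sense(); print(s['ft_force'],s['torque'],s['tool_pos'])
i=robot.camera('scene')
np.save('w2s.npy',s,allow_pickle=True)
j=cv2.resize(i[120:320,160:380,::-1],None,fx=3,fy=3)[:600]
cv2.imwrite('pics/w2.png',j)
E
```

```text
[ 0.31109121 -0.6211655  -3.7845375 ] [-0.07216337 -0.11852825 -0.00975673] [524.74529073   2.10877779  52.28052241]
```

View pics/w2.png

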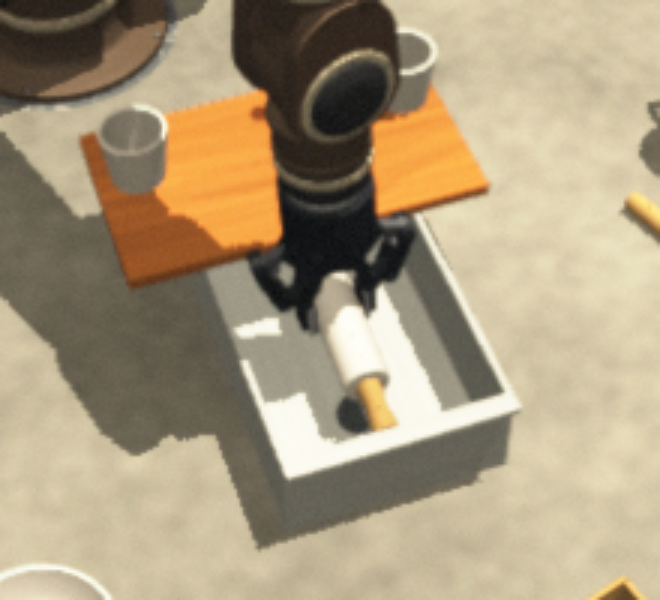

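The scene crop shows the pin held roughly level. Its free handle tip is at about (286,261) in the full picture, still below the far rim. I'll lift gently against the board edge.

Emit:
send_rows(travel=[[0, 0.001, -0.03], [0, 0.003, -0.06], [0, 0.004, -0.08], [0, 0.004, -0.1], [0, 0.004, -0.1]], turn=[0, 0, 0, 0, 0], hand=[160, 160, 160, 160, 160])

```text
clock: 7.62
tool_pos: [524.2, 2.0, 62.9]
ee_rot: [[-0.963, 0.271, 0.006], [0.271, 0.962, 0.042], [0.005, 0.042, -0.999]]
ft_force: [2.3, 0.4, -6.5]
width: 39.0
finger_force: 23.1
```

```bash
cat >> h.py <<'E'
def tilt(save=None,off=13):
    """tilt in deg (free end up +) from scene view: handle tip against grasp point, plane through pin axis"""
    s=robot.sense(); i=robot.camera('scene')
    h=cv2.cvtColor(i,cv2.COLOR_RGB2HSV); m=cv2.inRange(h,(8,90,110),(22,255,255))
    x=-s['ee_rot'][:2,0]; x/=np.linalg.norm(x); n=np.array([-x[1],x[0],0])
    g=s['tool_pos']-s['ee_rot'][:,2]*15
    k,l,st,c=cv2.connectedComponentsWithStats(m)
    for a in range(1,k):
        if st[a,4]<40 or st[a,4]>1500: continue
        o,d=ray('scene',[c[a]]); t=((g-o)@n)/(d[0]@n); P=o+t*d[0]; w=P-g
        L=w[:2]@x
        if 40<L<150 and abs(w[2])<120: print('blob',st[a,4],c[a].round(0),'L',L.round(1),'dz',w[2].round(1),'tilt',np.degrees(np.arctan2(w[2],L)).round(1))
    print('F',s['ft_force'].round(1),'T',s['torque'].round(2),s['tool_pos'].round(1),'ff',s['finger_force'])
    if save: cv2.imwrite(save,cv2.resize(i[80:320,140:400,::-1],None,fx=2.5,fy=2.5))
E
python3 -c "
from h import *
tilt()"
```

```text
blob 173 [285. 252.] L 108.5 dz 11.3 tilt 5.9
F [ 2.3  0.4 -6.5] T [-0.22 -0.44 -0.04] [524.2   2.   62.9] ff 23.072791546583176
```

Emit:
send_rows(travel=[[0, 0.001, -0.03], [0, 0.003, -0.06], [0, 0.004, -0.09], [0, 0.005, -0.12], [0, 0.005, -0.12]], turn=[0, 0, 0, 0, 0], hand=[160, 160, 160, 160, 160])

```text
clock: 8.08
tool_pos: [524.2, 2.0, 77.9]
ee_rot: [[-0.963, 0.271, 0.006], [0.271, 0.962, 0.042], [0.005, 0.043, -0.999]]
ft_force: [1.3, -1.9, -6.2]
width: 39.5
finger_force: 23.6
```

```bash
python3 -c "
from h import *
tilt()"
```

```text
blob 158 [285. 240.] L 105.3 dz 38.1 tilt 19.9
F [ 1.3 -1.9 -6.2] T [-0.42 -0.37  0.06] [524.2   2.   77.9] ff 23.609856069087982
```

Emit:
send_rows(travel=[[0, 0.001, -0.02], [0, 0.002, -0.035], [-0.04, 0.002, -0.04], [-0.08, 0.002, -0.04], [-0.08, 0.002, -0.04], [-0.08, 0.002, -0.04]], turn=[0, 0, 0, 0, 0, 0], hand=[160, 160, 160, 160, 160, 160], squeeze=26)

```text
clock: 8.63
tool_pos: [533.5, -0.4, 81.8]
ee_rot: [[-0.963, 0.271, 0.006], [0.271, 0.962, 0.043], [0.006, 0.043, -0.999]]
ft_force: [-1.2, 0.4, -3.9]
width: 39.4
finger_force: 27.3
```

```bash
python3 -c "
from h import *
tilt('pics/s3.png')"
```

```text
blob 154 [286. 240.] L 103.0 dz 40.9 tilt 21.7
F [-1.2  0.4 -3.9] T [-0.07 -0.03  0.  ] [ 5.335e+02 -4.000e-01  8.180e+01] ff 27.338244169950485
```

View pics/s3.png

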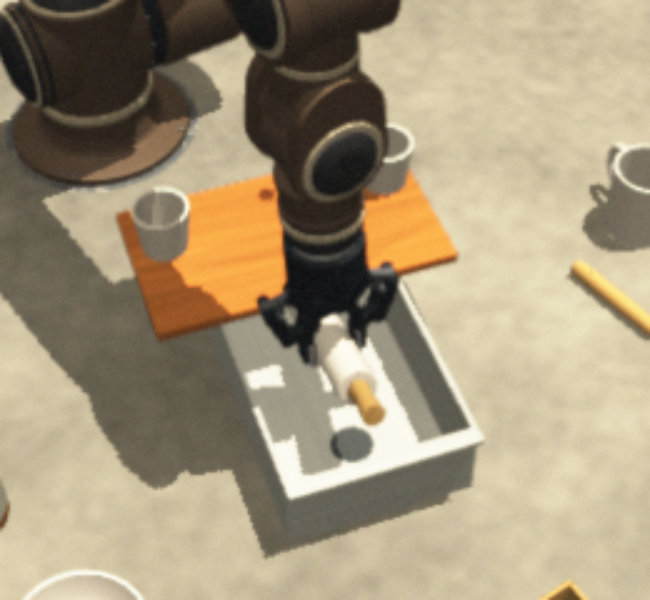

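The picture shows the free tip raised to crop (372,412), above the far rim, with no contact force. Next I'll draw the pin out along its axis.

Emit:
send_rows(travel=[[-0.04, 0.0006, -0.014], [-0.1, 0.0015, -0.035], [-0.17, 0.0025, -0.06], [-0.24, 0.0035, -0.085], [-0.31, 0.0045, -0.11], [-0.38, 0.0055, -0.135], [-0.45, 0.0065, -0.16], [-0.5, 0.0075, -0.18]], turn=[0, 0, 0, 0, 0, 0, 0, 0], hand=[160, 160, 160, 160, 160, 160, 160, 160])

```text
clock: 9.35
tool_pos: [592.4, -17.2, 103.3]
ee_rot: [[-0.963, 0.271, 0.006], [0.271, 0.962, 0.043], [0.006, 0.043, -0.999]]
ft_force: [-0.2, 0.5, -3.6]
width: 39.2
finger_force: 27.3
```

```bash
python3 -c "
from h import *
tilt()"
```

```text
blob 178 [295. 256.] L 102.9 dz 40.3 tilt 21.4
F [-0.2  0.5 -3.6] T [-0.13 -0.06  0.02] [592.4 -17.2 103.3] ff 27.340556234121323
```

Emit:
send_rows(travel=[[-0.04, 0.0006, -0.014], [-0.1, 0.0015, -0.035], [-0.17, 0.0025, -0.06], [-0.24, 0.0035, -0.085], [-0.31, 0.0045, -0.11], [-0.38, 0.0055, -0.135], [-0.45, 0.0065, -0.16], [-0.45, 0.0065, -0.16]], turn=[0, 0, 0, 0, 0, 0, 0, 0], hand=[160, 160, 160, 160, 160, 160, 160, 160])

```text
clock: 10.07
tool_pos: [644.9, -31.9, 122.3]
ee_rot: [[-0.963, 0.271, 0.007], [0.271, 0.962, 0.042], [0.005, 0.043, -0.999]]
ft_force: [1.1, -0.3, -3.6]
width: 39.3
finger_force: 27.3
```

```bash
python3 -c "
from h import *
tilt()
i=robot.camera('top');cv2.imwrite('pics/t4.png',cv2.resize(i[100:340,180:400,::-1],None,fx=2.5,fy=2.5))"
```

```text
blob 219 [304. 271.] L 105.4 dz 41.7 tilt 21.6
F [ 1.1 -0.3 -3.6] T [-0.05 -0.02 -0.02] [644.9 -31.9 122.3] ff 27.339281290769577
```

View pics/t4.png

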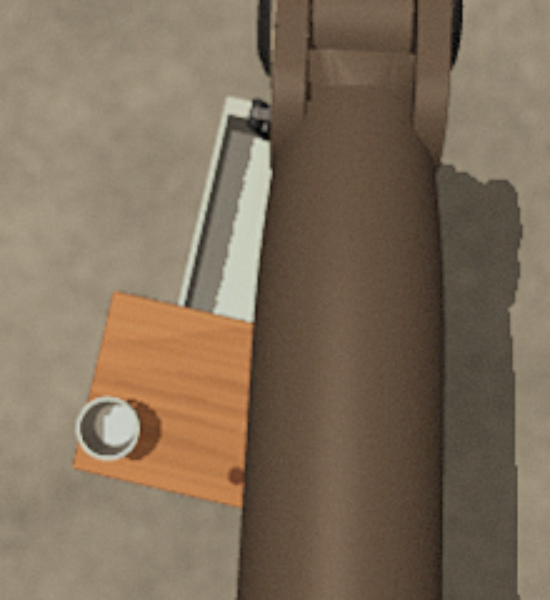

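The top view is blocked by the arm, but the board and cup are undisturbed. By geometry the near end is about 27 mm past the board edge, so I can lift straight up.

Emit:
send_rows(travel=[[0, 0.003, -0.06], [0, 0.007, -0.16], [0, 0.012, -0.28], [0, 0.017, -0.4], [0, 0.021, -0.5], [0, 0.025, -0.58], [0, 0.025, -0.58]], turn=[0, 0, 0, 0, 0, 0, 0], hand=[160, 160, 160, 160, 160, 160, 160])

```text
clock: 10.75
tool_pos: [644.1, -31.5, 194.4]
ee_rot: [[-0.963, 0.271, 0.009], [0.271, 0.962, 0.042], [0.003, 0.043, -0.999]]
ft_force: [-0.8, -0.1, -3.7]
width: 39.1
finger_force: 27.3
```

```bash
python3 -c "
from h import *
tilt()
i=robot.camera('wrist');cv2.imwrite('pics/w5.png',i[:,:,::-1])"
```

```text
blob 213 [306. 250.] L 104.2 dz 42.7 tilt 22.3
F [-0.8 -0.1 -3.7] T [-0.15 -0.07  0.01] [644.1 -31.5 194.4] ff 27.34547719359398
```

View pics/w5.png

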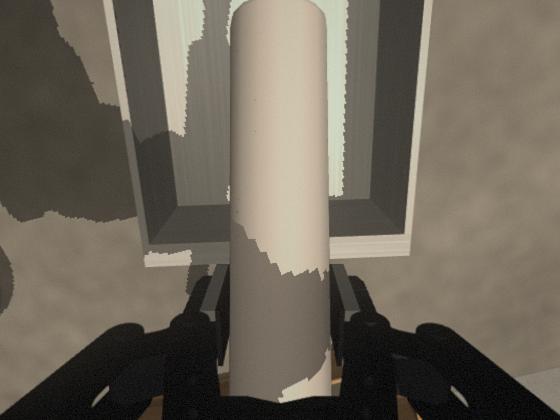

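The wrist view shows the pin free of the board, with the barrel shoulder at (280,8) over the open gap. Next I'll level it by lowering its near end gently onto the board top.

Emit:
send_rows(travel=[[0.06, 0, 0], [0.18, 0, 0], [0.32, 0, 0], [0.46, 0, 0], [0.58, 0, 0], [0.68, 0, 0], [0.72, 0, 0], [0.72, 0, 0]], turn=[0, 0, 0, 0, 0, 0, 0, 0], hand=[160, 160, 160, 160, 160, 160, 160, 160])

```text
clock: 11.52
tool_pos: [558.9, -7.8, 191.7]
ee_rot: [[-0.963, 0.271, 0.004], [0.27, 0.962, 0.043], [0.007, 0.042, -0.999]]
ft_force: [1.1, -0.1, -3.9]
width: 39.0
finger_force: 27.3
```

Emit:
send_rows(travel=[[0, -0.002, 0.04], [0, -0.004, 0.1], [0, -0.007, 0.15], [0, -0.01, 0.2], [0, -0.011, 0.22], [0, -0.011, 0.22]], turn=[0, 0, 0, 0, 0, 0], hand=[160, 160, 160, 160, 160, 160])

```text
clock: 12.02
tool_pos: [559.8, -8.4, 164.2]
ee_rot: [[-0.963, 0.271, 0.003], [0.271, 0.962, 0.043], [0.008, 0.042, -0.999]]
ft_force: [-0.1, 0.1, -4.4]
width: 39.7
finger_force: 27.3
```

Emit:
send_rows(travel=[[0, -0.001, 0.03], [0, -0.003, 0.06], [0, -0.004, 0.09], [0, -0.005, 0.12], [0, -0.007, 0.15], [0, -0.007, 0.15]], turn=[0, 0, 0, 0, 0, 0], hand=[160, 160, 160, 160, 160, 160])

```text
clock: 12.52
tool_pos: [559.8, -8.3, 146.8]
ee_rot: [[-0.963, 0.271, 0.005], [0.271, 0.962, 0.043], [0.007, 0.042, -0.999]]
ft_force: [0.2, 1.0, -2.5]
width: 38.7
finger_force: 26.8
```

```bash
python3 -c "
from h import *
tilt()"
```

```text
blob 186 [291. 237.] L 106.1 dz 28.1 tilt 14.8
F [ 0.2  1.  -2.5] T [ 0.02  0.04 -0.02] [559.8  -8.3 146.8] ff 26.780642420053482
```

Emit:
send_rows(travel=[[0, -0.001, 0.03], [0, -0.003, 0.06], [0, -0.004, 0.09], [0, -0.005, 0.12], [0, -0.007, 0.15], [0, -0.008, 0.18], [0, -0.009, 0.2], [0, -0.009, 0.2]], turn=[0, 0, 0, 0, 0, 0, 0, 0], hand=[160, 160, 160, 160, 160, 160, 160, 160])

```text
clock: 13.23
tool_pos: [559.7, -8.3, 123.0]
ee_rot: [[-0.963, 0.271, 0.005], [0.271, 0.962, 0.043], [0.007, 0.042, -0.999]]
ft_force: [0.7, 0.3, -0.8]
width: 38.8
finger_force: 26.4
```

```bash
python3 -c "
from h import *
tilt()"
```

```text
blob 190 [291. 249.] L 108.9 dz 9.0 tilt 4.7
F [ 0.7  0.3 -0.8] T [ 0.05 -0.07 -0.04] [559.7  -8.3 123. ] ff 26.351067423820496
```

Emit:
send_rows(travel=[[0, -0.001, 0.025], [0, -0.002, 0.05], [0, -0.003, 0.07], [0, -0.004, 0.08], [0, -0.004, 0.08]], turn=[0, 0, 0, 0, 0], hand=[160, 160, 160, 160, 160])

```text
clock: 13.7
tool_pos: [559.7, -8.4, 113.6]
ee_rot: [[-0.963, 0.271, 0.005], [0.271, 0.962, 0.043], [0.007, 0.042, -0.999]]
ft_force: [0.8, -0.3, -1.5]
width: 39.3
finger_force: 26.3
```

```bash
python3 -c "
from h import *
tilt()"
```

```text
blob 184 [290. 254.] L 108.8 dz 1.3 tilt 0.7
F [ 0.8 -0.3 -1.5] T [ 0.04 -0.13 -0.09] [559.7  -8.4 113.6] ff 26.274712085723877
```

Emit:
send_rows(travel=[[0, 0, 0.008], [0, 0, 0.008], [0, 0, 0.008], [0, 0, 0.008], [0, 0, 0.008]], turn=[0, 0, 0, 0, 0], hand=[160, 160, 165, 165, 165], squeeze=34)

```text
clock: 14.17
tool_pos: [559.8, -8.4, 113.1]
ee_rot: [[-0.963, 0.271, 0.006], [0.271, 0.962, 0.043], [0.006, 0.043, -0.999]]
ft_force: [0.5, -0.7, 0.4]
width: 38.5
finger_force: 35.3
```

Emit:
send_rows(travel=[[0, 0.001, -0.03], [0, 0.004, -0.1], [0, 0.009, -0.22], [0, 0.015, -0.36], [0, 0.021, -0.5], [0, 0.026, -0.62], [0, 0.029, -0.7], [0, 0.03, -0.72]], turn=[0, 0, 0, 0, 0, 0, 0, 0], hand=[165, 165, 165, 165, 165, 165, 165, 165])

```text
clock: 14.83
tool_pos: [560.9, -8.7, 201.5]
ee_rot: [[-0.963, 0.271, 0.008], [0.271, 0.962, 0.042], [0.004, 0.043, -0.999]]
ft_force: [-0.3, 0.5, -3.8]
width: 38.4
finger_force: 35.0
```

Emit:
send_rows(travel=[[0, 0.001, -0.03], [0, 0.004, -0.1], [0, 0.009, -0.22], [0, 0.015, -0.36], [0, 0.021, -0.5], [0, 0.026, -0.62], [0, 0.029, -0.7], [0, 0.03, -0.72]], turn=[0, 0, 0, 0, 0, 0, 0, 0], hand=[165, 165, 165, 165, 165, 165, 165, 165])

```text
clock: 15.5
tool_pos: [561.2, -8.9, 287.4]
ee_rot: [[-0.963, 0.271, 0.007], [0.271, 0.962, 0.043], [0.004, 0.043, -0.999]]
ft_force: [-0.0, 0.1, -4.2]
width: 39.2
finger_force: 35.0
```

Emit:
send_rows(travel=[[0, 0, 0], [0, 0, 0], [0, 0, 0], [0, 0, 0], [0, 0, 0], [0, 0, 0]], turn=[0, 0, 0, 0, 0, 0], hand=[165, 165, 165, 165, 165, 165])

```text
clock: 16.0
tool_pos: [560.6, -8.9, 285.5]
ee_rot: [[-0.963, 0.271, 0.005], [0.271, 0.962, 0.043], [0.007, 0.042, -0.999]]
ft_force: [-0.3, 0.0, -3.6]
width: 38.6
finger_force: 35.0
```

```bash
python3 -c "
from h import *
tilt('pics/s6.png');print(robot.sense()['qvel'])"
```

```text
blob 227 [292. 202.] L 108.9 dz 7.1 tilt 3.7
F [-0.3  0.  -3.6] T [-0.05  0.    0.09] [560.6  -8.9 285.5] ff 34.96202498674393
[ 0.01106389  0.00783079  0.18626917  0.16070993 -0.09274908 -0.11545574]
```

View pics/s6.png

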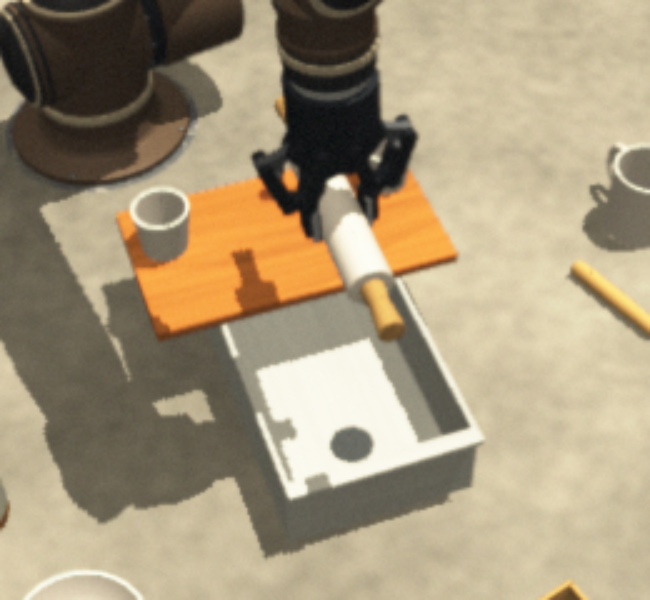

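The scene view shows the pin up high and nearly level, with its far tip at crop (390,325) and a bit of the near handle at crop (281,108). Next I'll check for creep and measure the tilt from both ends.

Emit:
send_rows(travel=[[0, 0, 0], [0, 0, 0], [0, 0, 0], [0, 0, 0], [0, 0, 0], [0, 0, 0], [0, 0, 0], [0, 0, 0]], turn=[0, 0, 0, 0, 0, 0, 0, 0], hand=[165, 165, 165, 165, 165, 165, 165, 165])

```text
clock: 16.72
tool_pos: [560.8, -8.8, 285.9]
ee_rot: [[-0.963, 0.271, 0.006], [0.271, 0.962, 0.043], [0.006, 0.043, -0.999]]
ft_force: [-0.1, -0.6, -3.8]
width: 38.5
finger_force: 35.0
```

```bash
python3 -c "
from h import *
tilt()
s=robot.sense();i=robot.camera('scene')
h=cv2.cvtColor(i,cv2.COLOR_RGB2HSV);m=cv2.inRange(h,(8,90,110),(26,255,255))
m[:105]=0;m[140:]=0;m[:,:235]=0;m[:,262:]=0
ys,xs=np.nonzero(m);print(len(ys),xs.min(),xs.max(),ys.min(),ys.max())
x=-s['ee_rot'][:2,0]; x/=np.linalg.norm(x); n=np.array([-x[1],x[0],0]); g=s['tool_pos']-s['ee_rot'][:,2]*15
o,d=ray('scene',np.c_[xs,ys])
P=o+d*(((g-o)@n)/(d@n))[:,None]; w=P-g
L=w[:,:2]@x; print('L',L.min(),L.max(),'z top by L');
for a in np.argsort(L)[::6]: print(xs[a],ys[a],L[a].round(0),w[a,2].round(1))
cv2.imwrite('pics/n7.png',cv2.resize(i[95:175,215:305,::-1],None,fx=7,fy=7))
j=robot.camera('wrist');cv2.imwrite('pics/w7.png',j[:,:,::-1])
"
```

```text
blob 226 [292. 202.] L 109.7 dz 7.6 tilt 4.0
F [-0.1 -0.6 -3.8] T [-0.06 -0.05  0.02] [560.8  -8.8 285.9] ff 34.960694164037704
30 250 253 118 128
L -197.25999898752116 -166.80013552702945 z top by L
250 123 -197.0 -36.1
251 123 -188.0 -28.2
252 125 -179.0 -27.5
252 119 -176.0 -6.8
253 124 -169.0 -16.4
```

View pics/w7.png

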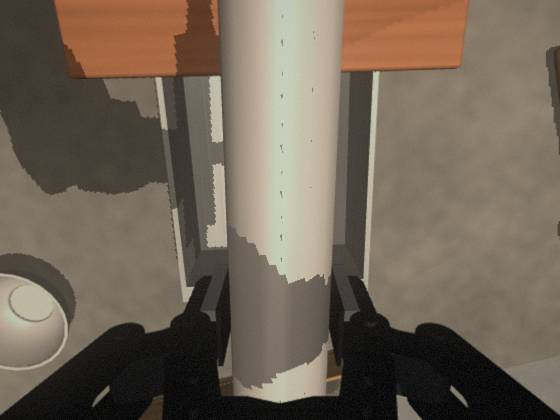

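The wrist view shows the barrel's two silhouette edges, left from (219,0) to (230,220) and right from (343,0) to (332,220). Their tangent planes give the axis direction directly.

```bash
cat >> h.py <<'E'
def wtilt(f,s,l0,r0,r1=215):
    g=cv2.GaussianBlur(cv2.imread(f),(3,3),0).astype(float); G=np.abs(np.roll(g,-1,1)-np.roll(g,1,1)).sum(2)
    N=[]
    for x0 in (l0,r0):
        pts=[]
        for y in range(15,r1,3):
            w=G[y,x0-14:x0+15]; k=w.argmax(); 
            a=max(k-2,0); ww=w[a:k+3]; pts.append((x0-14+a+(ww*np.arange(len(ww))).sum()/ww.sum(),y))
        pts=np.array(pts)
        for _ in range(6):
            c=np.polyfit(pts[:,1],pts[:,0],1); e=abs(np.polyval(c,pts[:,1])-pts[:,0]); pts=pts[e<max(.8,1.5*np.median(e))]
        print('edge',c.round(4),len(pts),'rms',e.std().round(2))
        ys=np.linspace(15,r1,40); o,d=ray('wrist',np.c_[np.polyval(c,ys),ys],s)
        N.append(np.linalg.svd(d)[2][2])
    a=np.cross(*N); a/=np.linalg.norm(a); a*=np.sign(a[0]); print('axis',a.round(4),'tilt',np.degrees(np.arcsin(a[2])).round(2))
E
python3 -c "
from h import *
s=robot.sense()
wtilt('pics/w7.png',s,224,338)
wtilt('pics/w5.png',s,230,328,200)"
```

```text
edge [4.060000e-02 2.168661e+02] 45 rms 0.14
edge [-4.910000e-02  3.436989e+02] 66 rms 0.06
axis [ 0.9607 -0.2768  0.0225] tilt 1.29
edge [-2.100000e-03  2.295415e+02] 59 rms 0.13
edge [1.610000e-02 3.257819e+02] 30 rms 0.11
axis [ 0.8886 -0.261   0.3772] tilt 22.16
```

```bash
python3 -c "
from rig import robot
print(robot.sign_off())"
```

```text
the job is handed in; nothing more can be done
None
```

The rolling pin is out of the basin and held near level (measured 1.3° and 4.0° tilt by two methods), about 17 cm above the board at 35 N grip. No hard contact was measured (6.5 N at most). I levelled it by lowering its near end lightly onto the board top. The job is handed in at about 17 s; no verdict came back.

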